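# Close the latch plate of a tacking fixture

### The arm

A 6-joint arm with a two-finger parallel gripper is mounted at the origin on the work surface. World frame = base frame: x ahead of the robot, y to its left, z up, the work surface at z = 0. Lengths are in m, angles in degrees, forces in N, time in s.
With the tool pointing down it reaches from about 0.4 to 0.825 m from the base axis. Payload 7 kg.
Tool frame: the origin (TCP) lies between the finger pads; the fingertips stand 22 mm ahead of it and the grasp point (between the pads) lies 3 mm ahead of it; z points along the fingers, y is the direction in which the jaws open and shut (so a half turn about z gives the same grasp; the last joint's range is limited). The gripper opens to 88 mm and grips with 3 to 60 N. Pads are 19 mm wide; open, the fingers measure 130 mm over their backs; the gripper's body (78 mm by 193 mm) begins 47 mm behind the grasp point.
Start: joints at [-47.149, 20.546, 0.682, 0, -70.136, -16.507], TCP at [0.3, -0.605, 0.249] pointing down, gripper open.
Joint ranges: [-176.03, 176.03], [-82.01, 121.73], [-58.28, 71.71], [-173.87, 95.51], [-174.79, -0.11], [-173.66, 173.66]. Speed limits (degrees/s): [136.94, 136.94, 172.46, 180, 180, 180].

### API

Orientations are given as [roll, pitch, yaw] about the fixed x, y, z axes, in that order (R = Rz(yaw) Ry(pitch) Rx(roll)).
In Python, from plant import telemetry, cams, r gives the robot as it stands.
- The arm moves only by the tool carry_out, never from a script. Its argument "commands" is one flat list of numbers, 5 for each row, row after row: the shift along the world's x, y, z as a fraction of full scale, then the turn about the world's z as a fraction of full scale, then the gripper's target within -1 to 1 (shut at 1, half-way at 0, fully open at -1). In form: [x, y, z, turn, claw, x, y, z, turn, claw, ...]. A call has 1 to 8 rows; each row shifts and turns the commanded pose from where the row before left it; what a row does not reach is not made up. Full scale, the value 1, is 0.04 m for a shift and 4 degrees for a turn. A row lasts 1/10 s, in which the tool goes at most 50 mm and 8.59 degrees, less where a joint would pass 70% of its speed; a pose out of reach is approached as far as the arm can. A call with a number of a shift or a turn outside -1 to 1 is refused whole. A call with a gripper value outside its range is refused whole. The fingers move at their own pace and stop on an object; "grip_force" is the grip in N (left out, the last holds). Time passes only in rows, so rows that do not move let the fingers close. It gives the time, the measured TCP pose, the force and the opening at its end, in the units of the state.
- telemetry.get_state(): the state, without advancing time (a new reading comes with each control period).
- cams.capture(name): name is "scene" or "top" or "wrist"; returns a dict with "frame" (400x640x3 uint8, red, green, blue), "camera_matrix" (3x3 intrinsics, pixels), "camera_from_world" (4x4, takes a point from world to camera coordinates); the wrist camera has in their place "mount" (4x4, takes a point from camera to tool coordinates, whose origin is the TCP and whose axes are the flange's). Camera axes: x right, y down, z forward; pixel columns grow to the right and rows downward; lengths in m; the calibration is good to about 2 mm. A picture is of the moment at which its call begins: read the wrist's pose just before it. There is no depth.
- r.close_job(): hands the job in, once; it reports no verdict.
The state is a dict: "time_s": time; "joints": joint angles; "qd": joint speeds; "joint_torque": joint torques, N m; "tcp_pos": TCP position; "eef_rot": TCP orientation; "contact_force": force on the tool from outside, world axes, zero at the start; "moment": the same for the moment, N m; "gripper_width": finger opening in m.
Only numpy, scipy, OpenCV 4.12 (cv2) and the standard library are available. Lean on these libraries where they do the work, as an engineer would, in place of code of your own. Each camera call takes 0.05 s, during which the arm holds its last target. There are 200 camera calls.

### The job

Close the tacking fixture over the square tube: tilt the loose latch plate nose-down to work its oblong eye past the wide head of the stud, lay it down level on the tube with its tail between the guide pins and reaching well under the turn button's place, then swing the turn button fully home over the tail and let go of everything. Work gently by feel: never press the plate hard against the stud or fixture (keep under about 15 N), do not shift the tube, and leave the other things on the table where they are.

Things in the scene. Friction and masses are not known exactly. Their poses are not given: they have to be found in the camera images.
- latch_lug (a point): Latch plate, loose, bright steel, 0.27-0.5 kg: flat bar 193 long (x) x 44 wide x 5 thick, lying flat, with an upright grip lug across it: 12 thick (along x) x 36 wide x 34 high. This point is the lug's centre, 22 above the plate's underside. x runs from nose to tail, z up. The nose ends 98 from the lug's centre on the -x side, the plain tail 95 from it on the +x side.
- latch_eye (a point): Oblong eye in the latch plate's nose: a rectangular through-opening 32 long (x) x 22 wide, with 12 of metal at the nose and 11 at each side. This point is its centre at the plate's top face, 70 from the lug's centre on the -x side; axes as for the latch plate.
- fixture: Tacking fixture, fixed: grey base 272 x 140 x 12; origin on the table under the tube's nest. x points from the stud (about -75) over the tube (0) to the turn button (+130), away from the robot. Tail rest 50 high at x = 71 to 93. Guide pins 8 thick, 67 high at x = 58, y = -31 and +31. Laid down, the latch plate rests on the tube with its lug roughly over it, top face 57 above the table.
- stud_slot (a point): Hammer-head stud: stem 10 thick, flat T head 44 long (fixture x) x 14 wide x 6 thick, underside 61 above the table. Clamped firmly anywhere up to 13 either way along x of this point (slot's middle, 61 up): find it. Level, the eye cannot pass. Tail up 30 deg, the eye's nose end goes down past the head's -x tip, then to +x under the head to the stem; tail lowered, the other end clears by 2.
- latch: the same latch plate, its origin on its underside, straight below the lug's centre
- tube_mid (a point): centre of the loose square tube 40 x 40 x 160, 0.55 kg, lying in the fixture's nest along the fixture's y with 1.5 play; its top is 52 above the table
- button (a joint): Turn button: angle about the upright pivot. 0 = locked, arm pointing at the stud over the tail; 1.35 to 1.5 = open, arm towards the fixture's -y (anticlockwise from above opens). Light friction (0.04 N m), stays where left, stop at -0.03. Arm 13 wide, 66 long from the pivot, 8 thick, underside 60 above the table, 3 above the laid plate.
- button_rib (a point): centre of the turn button's upright thumb rib, on the pivot axis, 79 above the table; the rib is 38 long (along the arm) x 11 thick x 24 high, from 67 to 91 above the table; x points from the arm's tip to the pivot
- magnet_angle: bystander: grey triangular welding magnet angle, 110 x 80 x 14, origin under its middle
- chipping_hammer: bystander: chipping hammer, 280 long, lying
- offcut: bystander: tube offcut 40 x 40 x 60
- bolt: bystander: hexagon bolt, 60 long, lying
- flat_bar: bystander: plain flat bar 200 x 40 x 6 with a round hole and no lug
- gusset: bystander: square plate 90 x 90 x 8 with a round hole

How it is judged:
By the outcome, as a careful person would: the job done as asked, in the order asked, and still so for the second after the job is handed in, with the robot touching nothing.
It also fails if it takes over 67 s, if anything falls off the work surface, if the arm or the gripper's body presses on something with over 40 N, if the wrist force passes 120 N, or if a joint passes its speed limit or range.

## Working session

There is one attempt and no reset: what is moved stays moved. The work goes in short steps, Python scripts to look and compute and a tool call to move; the robot and the scene stay as the last step left them, time stands still between calls to the robot, and variables do not carry over. Pictures are saved under pics/ and viewed, about 8 in all and at most 12, crops included, and the job is handed in when it is done.

Besides the shell and the picture viewer there is one more tool, called after "Request:" in YAML: its name, and indented under it one key for each argument. carry_out: Moves the arm, as the interface text tells. Shift numbers are shares of 0.04 m and turn numbers shares of 4 degrees, none past 1 either way. Its arguments: {"type":"object","properties":{"commands":{"type":"array"},"grip_force":{"type":"number"}},"required":["commands"]}

```bash
mkdir -p pics; cat > h.py <<'E'
import numpy as np, cv2
from plant import telemetry, cams, r
from scipy.spatial.transform import Rotation as R
def snap(name, tag):
    s=telemetry.get_state(); c=cams.capture(name); f=c['frame'][:,:,::-1].copy()
    cv2.imwrite(f'pics/{tag}.png',f); K=np.array(c['camera_matrix'])
    if name=='wrist':
        T=np.eye(4);T[:3,:3]=R.from_euler('xyz',s['eef_rot'],degrees=True).as_matrix();T[:3,3]=s['tcp_pos']
        W=np.linalg.inv(T@np.array(c['mount']))
    else: W=np.array(c['camera_from_world'])
    np.savez(f'pics/{tag}.npz',K=K,W=W); return f
def back(tag,uv,z):
    d=np.load(f'pics/{tag}.npz');C=np.linalg.inv(d['W'])
    v=C[:3,:3]@np.linalg.inv(d['K'])@np.array([*uv,1.]);o=C[:3,3]
    return o+v*(z-o[2])/v[2]
def proj(tag,p):
    d=np.load(f'pics/{tag}.npz');q=d['K']@(d['W']@np.array([*p,1.]))[:3];return q[:2]/q[2]
def crop(tag,u0,v0,w,h,k,out):
    f=cv2.imread(f'pics/{tag}.png')[v0:v0+h,u0:u0+w]
    cv2.imwrite(f'pics/{out}.png',cv2.resize(f,None,fx=k,fy=k,interpolation=cv2.INTER_CUBIC))
E
python3 - <<'E'
from h import *
print(telemetry.get_state())
for n in ('top','scene','wrist'): snap(n,n+'0'); d=np.load(f'pics/{n}0.npz'); print(n,np.linalg.inv(d['W']).round(3).tolist(),d['K'].round(0).tolist())
E
```

```text
{'time_s': 0.0, 'joints': array([-4.71483337e+01,  2.05929869e+01,  6.34282800e-01, -2.03002621e-02,
       -7.01376300e+01, -1.65078094e+01]), 'qd': array([-0.00236206,  0.0622641 ,  0.07015917, -0.12985504, -0.01730953,
       -0.06350204]), 'joint_torque': array([-2.41793219e-03, -5.82719028e+01,  2.93055797e+01,  6.99740231e+00,
        6.90367728e-03, -1.02625756e-04]), 'tcp_pos': array([ 0.29931991, -0.60449377,  0.24760846]), 'eef_rot': array([ 1.79902214e+02, -9.07878391e-03, -1.53663049e+02]), 'contact_force': array([-0.46430915, -0.88804236, -0.69135362]), 'moment': array([ 0.01272774, -0.02796226,  0.0089161 ]), 'gripper_width': 0.08794496672528186}
top [[0.018, -0.994, 0.111, 0.421], [-1.0, -0.016, 0.025, -0.011], [-0.023, -0.112, -0.993, 1.145], [0.0, 0.0, 0.0, 1.0]] [[444.0, 0.0, 312.0], [0.0, 444.0, 200.0], [0.0, 0.0, 1.0]]
scene [[-0.784, 0.483, -0.389, 0.992], [0.62, 0.621, -0.48, 0.601], [0.01, -0.617, -0.787, 1.035], [0.0, 0.0, 0.0, 1.0]] [[467.0, 0.0, 310.0], [0.0, 467.0, 202.0], [0.0, 0.0, 1.0]]
wrist [[-0.444, 0.866, 0.23, 0.237], [0.896, 0.428, 0.117, -0.635], [0.003, 0.258, -0.966, 0.383], [0.0, 0.0, 0.0, 1.0]] [[334.0, 0.0, 320.0], [0.0, 334.0, 202.0], [0.0, 0.0, 1.0]]
```

View pics/top0.png

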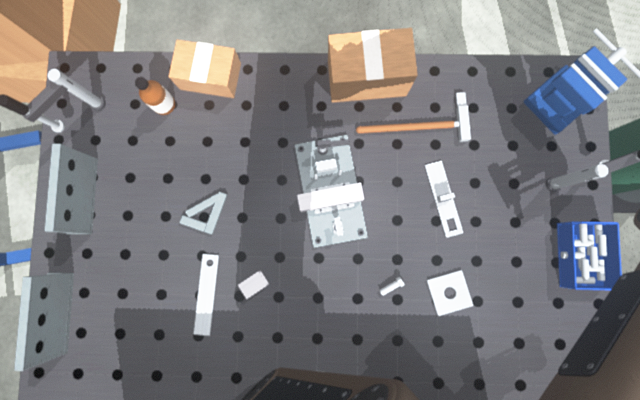

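View pics/scene0.png

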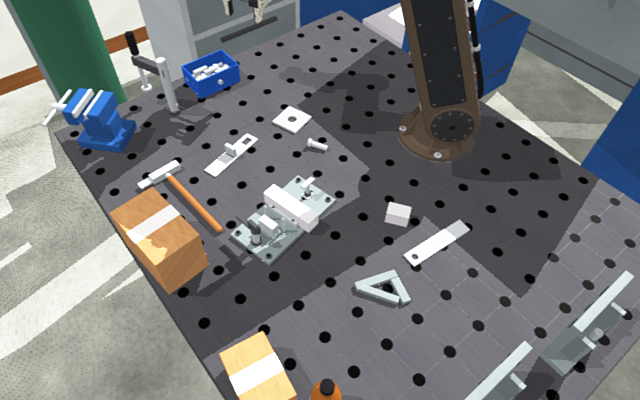

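```bash
python3 - <<'E'
from h import *
f=cv2.imread('pics/top0.png')
a=cv2.resize(f[130:250,290:375],None,fx=4.5,fy=4.5,interpolation=cv2.INTER_CUBIC)
b=cv2.resize(f[130:250,415:475],None,fx=4.5,fy=4.5,interpolation=cv2.INTER_CUBIC)
cv2.imwrite('pics/c1.png',np.hstack([a,b])); print(a.shape,b.shape)
E
```

```text
(540, 382, 3) (540, 270, 3)
```

View pics/c1.png

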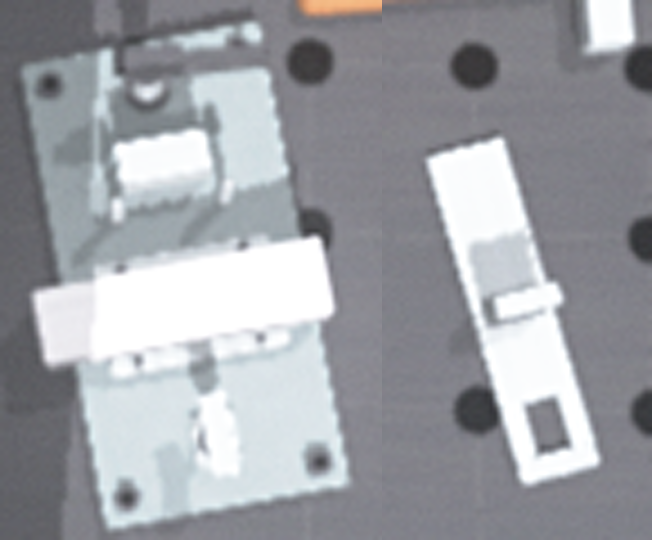

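```bash
python3 - <<'E'
from h import *
A=lambda u,v,z: back('top0',(290+u/4.5,130+v/4.5),z)
B=lambda u,v,z: back('top0',(415+(u-382)/4.5,130+v/4.5),z)
bc=[A(*p,.012) for p in((22,68),(260,22),(350,485),(107,530))]
print('base',[b.round(4)[:2].tolist() for b in bc],np.mean(bc,0))
def yaw(d): return np.degrees(np.arctan2(d[1],d[0]))
print('yaw',yaw(bc[0]-bc[3]),yaw(bc[1]-bc[2]),[np.linalg.norm(bc[0]-bc[3]),np.linalg.norm(bc[0]-bc[1])])
tc=[A(*p,.052) for p in((33,290),(320,238),(333,315),(47,365))]; print('tube',np.mean(tc,0),yaw(tc[0]-tc[1])-90)
st=[A(*p,.067) for p in((217,392),(230,478))];print('stud',np.mean(st,0),yaw(st[0]-st[1]),np.linalg.norm(st[0]-st[1]))
print('pivot?',A(148,92,.075))
lc=[B(*p,.005) for p in((427,157),(503,135),(598,463),(525,487))]
print('latch',np.mean(lc,0),yaw(lc[0]-lc[3]),yaw(lc[1]-lc[2]),np.linalg.norm(lc[0]-lc[3]))
print('lug',B(528,300,.039),'eye',B(548,425,.005))
E
```

```text
base [[0.6908, 0.0663], [0.7198, -0.0711], [0.4535, -0.1243], [0.4257, 0.0122]] [ 0.57246612 -0.02921033  0.012     ]
yaw 11.52570534656803 11.294308802262744 [np.float64(0.2705648569353486), np.float64(0.14038478208727695)]
tube [ 0.55112809 -0.02826456  0.052     ] 11.240136352082288
stud [ 0.47758556 -0.05070081  0.067     ] 9.26268913006235 0.04677474192211322
pivot? [ 0.66338426 -0.00711518  0.075     ]
latch [ 0.5572805  -0.31977435  0.005     ] 15.755455965895946 15.110879412058681 0.19582032443592376
lug [ 0.55830866 -0.31899309  0.039     ] eye [ 0.49136391 -0.33862671  0.005     ]
```

Request:
carry_out:
  commands: [0.8,0.9,0,-0.34,-1,0.8,0.9,0,-0.34,-1,0.8,0.9,0,-0.34,-1,0.8,0.9,0,-0.34,-1,0.8,0.9,0,-0.34,-1,0.8,0.9,0,-0.34,-1,0.8,0.9,0,-0.34,-1,0.8,0.9,0,-0.34,-1]

```text
time_s: 0.95
tcp_pos: [0.5564, -0.3151, 0.2485]
eef_rot: [180.0, -0.0, -164.6]
contact_force: [0.7, -1.4, 0.4]
gripper_width: 0.0876
```

Request:
carry_out:
  commands: [0,0,-0.7,0,-1,0,0,-0.7,0,-1,0,0,0,0,-1]

```text
time_s: 1.25
tcp_pos: [0.5535, -0.3153, 0.1883]
eef_rot: [179.7, -0.3, -164.5]
contact_force: [-0.7, -0.6, -0.8]
gripper_width: 0.0878
```

```bash
python3 - <<'E'
from h import *
snap('wrist','w1'); print(telemetry.get_state()['contact_force'])
for p in((.5583,-.319,.039),(.4914,-.3386,.005),(0.4657,-0.3455,0)):print(proj('w1',p))
E
```

```text
[-0.49545665  0.56093742  0.44961853]
[313.15486783 199.90520289]
[312.17610378 117.95855724]
[312.32628779  88.12007693]
```

View pics/w1.png

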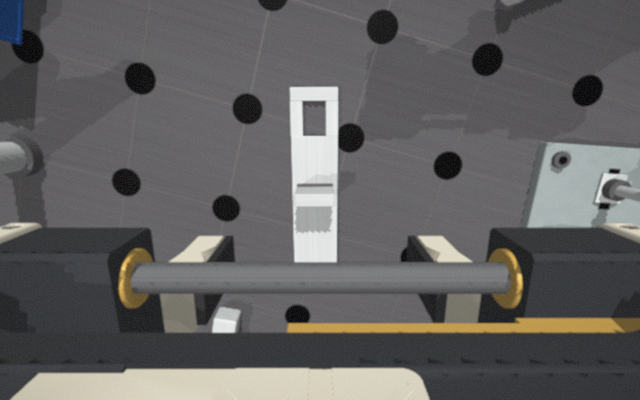

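Request:
carry_out:
  commands: [0.06,-0.06,-1,0,-1,0,0,-1,0,-1,0,0,-1,0,-1,0,0,-0.7,0,-1,0,0,-0.3,0,-1,0,0,0,0,-1]
  grip_force: 12

```text
time_s: 1.9
tcp_pos: [0.5577, -0.3197, 0.0322]
eef_rot: [180.0, -0.1, -164.6]
contact_force: [-0.7, -0.1, 0.4]
gripper_width: 0.0878
```

Request:
carry_out:
  commands: [0,0,0,0,0.5,0,0,0,0,1,0,0,0,0,1,0,0,0,0,1,0,0,0,0,1,0,0,0,0,1]

```text
time_s: 2.5
tcp_pos: [0.558, -0.3193, 0.0328]
eef_rot: [-180.0, 0.0, -164.5]
contact_force: [-0.6, -0.0, 0.3]
gripper_width: 0.045
```

Request:
carry_out:
  commands: [0,0,0,0,1,0,0,0,0,1,0,0,0,0,1,0,0,0,0,1]

```text
time_s: 2.9
tcp_pos: [0.5579, -0.3192, 0.0326]
eef_rot: [180.0, -0.0, -164.5]
contact_force: [-0.1, 1.1, 2.3]
gripper_width: 0.0358
```

Request:
carry_out:
  commands: [0,0,0.5,0,1,0,0,1,0,1,0,0,1,0,1,0,0,1,0,1,0,0,0,0,1,0,0,0,0,1]

```text
time_s: 3.5
tcp_pos: [0.5579, -0.3191, 0.1729]
eef_rot: [180.0, 0.1, -164.6]
contact_force: [-0.3, 0.3, -3.5]
gripper_width: 0.0359
```

```bash
python3 - <<'E'
from h import *
s=telemetry.get_state();print(s['contact_force'],s['moment'],s['gripper_width'],s['tcp_pos'])
snap('wrist','w2')
E
```

```text
[-0.26701314  0.27676309 -3.48850151] [ 0.05364976  0.12119157 -0.05559567] 0.03586501784418144 [ 0.55787454 -0.31910106  0.17289882]
```

View pics/w2.png

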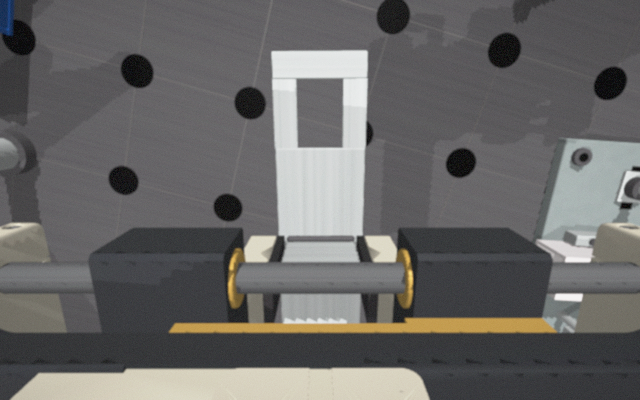

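Request:
carry_out:
  commands: [0.1,0.35,0,-1,1,0.1,0.35,0,-1,1,0.1,0.35,0,-1,1,0.1,0.35,0,-1,1,0.1,0.35,0,-1,1,0.1,0.35,0,-1,1,0.1,0.35,0,-1,1,0.1,0.35,0,-1,1]
  grip_force: 20

```text
time_s: 4.35
tcp_pos: [0.5887, -0.2065, 0.1699]
eef_rot: [-180.0, -0.3, 163.3]
contact_force: [0.7, 0.5, -2.6]
gripper_width: 0.0356
```

Request:
carry_out:
  commands: [0.1,0.3,0,-1,1,0.1,0.3,0,-1,1,0.1,0.2,0,-1,1,0,0,0,0,1,0,0,0,0,1]

```text
time_s: 4.85
tcp_pos: [0.601, -0.1752, 0.1708]
eef_rot: [-179.9, -0.2, 151.6]
contact_force: [-0.1, 0.0, -4.0]
gripper_width: 0.0366
```

```bash
python3 - <<'E'
from h import *
s=telemetry.get_state();print(s['eef_rot'],s['tcp_pos'],s['contact_force'])
snap('wrist','w3')
print(proj('w3',(.4776,-.0507,.067)),proj('w3',(.552,-.031,.052)))
E
```

```text
[-1.79923249e+02 -1.60995271e-01  1.51580899e+02] [ 0.60101794 -0.17521172  0.17075881] [-0.08068453  0.03964851 -4.04800487]
[402.29648941 -50.65565523] [467.10063392  51.81268797]
```

View pics/w3.png

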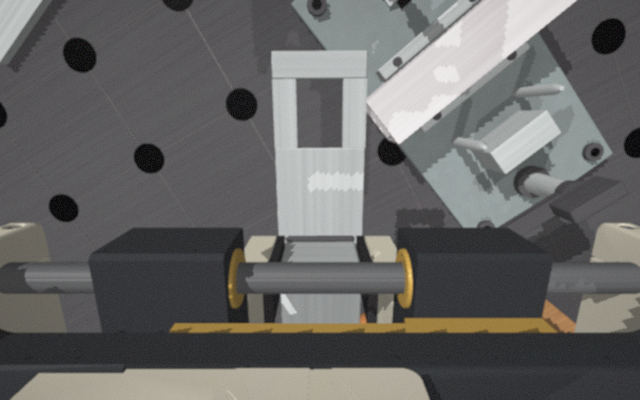

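Request:
carry_out:
  commands: [-0.8,0.45,0,0,1,-0.75,0.4,0,0,1,0,0,0,0,1,0,0,0,0,1]

```text
time_s: 5.3
tcp_pos: [0.5393, -0.1415, 0.1728]
eef_rot: [180.0, 0.0, 151.5]
contact_force: [0.3, -0.3, -3.4]
gripper_width: 0.0355
```

```bash
cat >> h.py <<'E'
G=0.029
def platept(T,yaw,th,x,y,z,dx=0.):
    # world point of plate-local (x,y,z from underside); th nose-down deg; grasp 3 mm ahead of TCP
    t=np.radians(th);a=np.radians(yaw);X=x-dx;Z=z-G
    xx=np.cos(t)*X-np.sin(t)*Z; zz=np.sin(t)*X+np.cos(t)*Z
    return np.array([T[0]+xx*np.cos(a)-y*np.sin(a),T[1]+xx*np.sin(a)+y*np.cos(a),T[2]-.003+zz])
E
python3 - <<'E'
from h import *
s=telemetry.get_state();print(s['eef_rot'],s['tcp_pos'],s['contact_force'],s['moment'])
for th in(-4,0,4):
    T=telemetry.get_state()['tcp_pos']; d=np.load('pics/w3.npz')
    T=np.array([0.601,-.1752,.1722])
    print(th,[proj('w3',platept(T,-28.4,th,x,0,.005)).round(1).tolist() for x in(-.098,-.086,-.054)])
snap('wrist','w4')
print(proj('w4',(.4776,-.0507,.067)),proj('w4',(.552,-.031,.052)))
crop('w4',300,0,340,230,2.3,'c4')
E
```

```text
[1.79990611e+02 2.14507996e-02 1.51533951e+02] [ 0.53929045 -0.14147343  0.17282113] [ 0.33527647 -0.26023227 -3.42752986] [-0.12054097 -0.10683672 -0.03894599]
-4 [[320.1, 40.6], [320.1, 71.0], [320.1, 144.6]]
0 [[320.1, 47.4], [320.1, 76.1], [320.1, 147.2]]
4 [[320.1, 54.7], [320.1, 81.7], [320.1, 150.2]]
[394.37120835  70.53038508] [454.99867632 151.26900948]
```

View pics/c4.png

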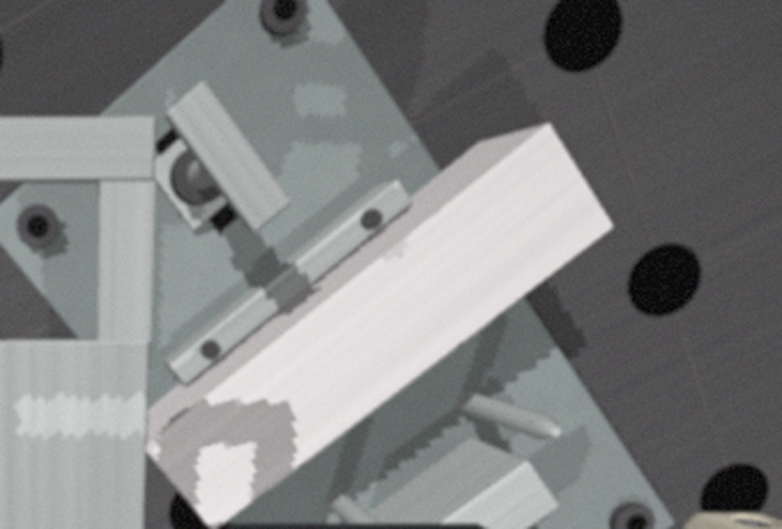

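```bash
python3 - <<'E'
from h import *
P=lambda u,v,z: back('w4',(300+u/2.3,v/2.3),z)
def yaw(d): return np.degrees(np.arctan2(d[1],d[0]))
c=[P(*p,.067) for p in((205,82),(168,112),(258,230),(290,203))]; m=np.mean(c,0)
print('stud',m,yaw(c[3]-c[0]),yaw(c[2]-c[1]),np.linalg.norm(c[3]-c[0]),np.linalg.norm(c[1]-c[0]))
t=[P(*p,.052) for p in((550,123),(612,227),(213,527),(150,440))]
print('tube',np.mean(t,0),[q.round(4)[:2].tolist() for q in t],yaw(t[0]-t[3])-90,yaw(t[1]-t[2])-90)
b=[P(*p,.012) for p in((283,12),(37,226),(632,525))]; print('base screws',[q.round(4)[:2].tolist() for q in b],yaw(b[0]-b[1])-90,yaw(b[2]-b[0]))
print('top screws',[back('top0',(290+u/4.5,130+v/4.5),.012).round(4)[:2].tolist() for u,v in((127,497),(319,460),(49,84))])
E
```

```text
stud [ 0.47848444 -0.04659424  0.067     ] 10.981331344006517 12.51082835660009 0.04266280376952744 0.013003514997999307
tube [ 0.55130307 -0.02533039  0.052     ] [[0.5163, 0.0482], [0.5552, 0.0555], [0.5863, -0.0998], [0.5474, -0.1053]] 11.453836925544195 11.292839680784724
base screws [[0.4444, 0.0032], [0.4659, -0.1053], [0.684, 0.0523]] 11.21256723950738 11.594126845202105
top screws [[0.4445, 0.0013], [0.4672, -0.1068], [0.6816, 0.0504]]
```

Request:
carry_out:
  commands: [0.6,0.27,0,0,1,0.6,0.27,0,0,1,0.6,0.27,-0.2,0,1,0,0,-0.6,0,1,0,0,-0.6,0,1,0,0,-0.5,0,1,0,0,-0.25,0,1,0,0,0,0,1]

```text
time_s: 6.15
tcp_pos: [0.612, -0.1095, 0.0852]
eef_rot: [-179.9, -0.1, 151.5]
contact_force: [-0.6, 0.4, -2.8]
gripper_width: 0.0358
```

```bash
python3 - <<'E'
from h import *
s=telemetry.get_state();print(s['contact_force'],s['tcp_pos'],s['moment'])
snap('wrist','w5');snap('scene','s5')
print('head underside', [proj('w5',np.array([.4785,-.0466,z])+.022*np.array([.98,.198,0])) for z in(.061,.067)], 'scene',proj('s5',(.5,-.042,.06)))
a=cv2.imread('pics/w5.png')[0:235,200:540]; p=proj('s5',(.53,-.06,.06)).astype(int)
b=cv2.imread('pics/s5.png')[p[1]-60:p[1]+60,p[0]-80:p[0]+80]
b=cv2.resize(b,(396,297),interpolation=cv2.INTER_CUBIC);a=cv2.resize(a,(404,279))
o=np.zeros((297,800,3),np.uint8);o[:279,:404]=a;o[:,404:]=b;cv2.imwrite('pics/c5.png',o);print(p)
E
```

```text
[-0.5750629   0.43841629 -2.80936081] [ 0.61195873 -0.10948571  0.0852254 ] [-0.07241403 -0.00963428 -0.01186291]
head underside [array([333.65055547, -37.95871779]), array([334.24033914, -44.56728502])] scene [301.88553163 188.79556278]
[289 189]
```

View pics/c5.png

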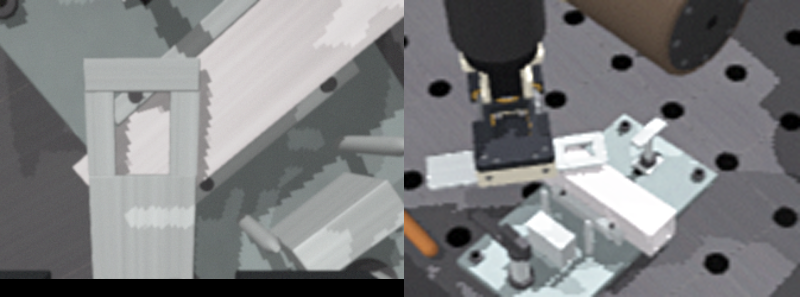

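Request:
carry_out:
  commands: [-0.22,0.12,0,0,1,-0.22,0.12,0,0,1,-0.22,0.12,0,0,1,0,0,0,0,1]

```text
time_s: 6.65
tcp_pos: [0.5836, -0.0937, 0.0869]
eef_rot: [180.0, -0.1, 151.5]
contact_force: [-2.2, 0.9, -7.1]
gripper_width: 0.0359
```

Request:
carry_out:
  commands: [-0.11,0.06,0,0,1,-0.11,0.06,0,0,1,0,0,0,0,1]

```text
time_s: 6.95
tcp_pos: [0.5763, -0.0893, 0.0866]
eef_rot: [180.0, -0.0, 151.5]
contact_force: [-0.7, 1.4, -5.2]
gripper_width: 0.0358
```

Request:
carry_out:
  commands: [-0.044,0.024,0.155,0,1,-0.044,0.024,0.155,0,1,-0.064,0.035,0.137,0,1,-0.064,0.035,0.137,0,1,0,0,0,0,1]

```text
time_s: 7.45
tcp_pos: [0.568, -0.0848, 0.111]
eef_rot: [180.0, 0.0, 151.5]
contact_force: [-0.6, -0.9, -3.8]
gripper_width: 0.0361
```

```bash
cat >> h.py <<'E'
def gray_rows(tag,u0=300,u1=340):
    g=cv2.imread(f'pics/{tag}.png',0)[:235,u0:u1].astype(float).mean(1); d=np.abs(np.diff(g))
    i=np.argsort(d)[::-1][:8]; return sorted((int(k),round(float(d[k]))) for k in i)
E
python3 - <<'E'
from h import *
s=telemetry.get_state();print(s['contact_force'],s['tcp_pos'],s['moment'])
snap('wrist','w6'); print(gray_rows('w5',305,335),gray_rows('w6',305,335))
T=s['tcp_pos']
for th in(0,8,16,24,30,34): print(th,[proj('w6',platept(T,-28.5,th,x,0,.005))[1].round(1) for x in(-.098,-.086,-.054)])
E
```

```text
[-0.61078185 -0.93213675 -3.80169689] [ 0.56799791 -0.08483643  0.11099121] [-0.28286884 -0.02501352 -0.019307  ]
[(47, 13), (48, 21), (49, 10), (74, 14), (75, 30), (76, 20), (145, 13), (146, 15)] [(97, 7), (98, 19), (99, 23), (101, 14), (102, 9), (158, 7), (159, 36), (160, 27)]
0 [np.float64(47.7), np.float64(76.2), np.float64(146.8)]
8 [np.float64(62.4), np.float64(87.7), np.float64(153.1)]
16 [np.float64(78.2), np.float64(100.7), np.float64(160.8)]
24 [np.float64(94.8), np.float64(114.7), np.float64(169.7)]
30 [np.float64(107.5), np.float64(125.7), np.float64(176.9)]
34 [np.float64(116.1), np.float64(133.2), np.float64(182.1)]
```

Request:
carry_out:
  commands: [-0.079,0.043,0.126,0,1,-0.079,0.043,0.126,0,1,-0.095,0.05,0.113,0,1,-0.095,0.05,0.113,0,1,0,0,0,0,1]

```text
time_s: 8.0
tcp_pos: [0.5538, -0.0772, 0.1298]
eef_rot: [180.0, 0.0, 151.5]
contact_force: [0.0, -0.3, -5.1]
gripper_width: 0.0359
```

```bash
python3 - <<'E'
from h import *
s=telemetry.get_state();print(s['contact_force'],s['tcp_pos'],s['moment'])
snap('wrist','w7'); print(gray_rows('w7',305,335))
T=s['tcp_pos']
for th in(24,28,32,36): print(th,[proj('w7',platept(T,-28.5,th,x,0,.005))[1].round(1) for x in(-.098,-.086,-.054)])
E
```

```text
[ 0.03992591 -0.28484988 -5.10253536] [ 0.5538184  -0.07719634  0.12984015] [-0.2989666  -0.338157    0.00941009]
[(106, 4), (124, 13), (125, 17), (126, 14), (129, 4), (175, 14), (176, 25), (177, 14)]
24 [np.float64(94.8), np.float64(114.7), np.float64(169.7)]
28 [np.float64(103.3), np.float64(122.0), np.float64(174.5)]
32 [np.float64(111.9), np.float64(129.4), np.float64(179.5)]
36 [np.float64(120.5), np.float64(137.0), np.float64(184.7)]
```

Request:
carry_out:
  commands: [-0.05,0.028,0.052,0,1,-0.05,0.028,0.052,0,1,0,0,0,0,1]
  grip_force: 30

```text
time_s: 8.35
tcp_pos: [0.5501, -0.0752, 0.1333]
eef_rot: [180.0, 0.0, 151.5]
contact_force: [1.9, -0.4, -6.7]
gripper_width: 0.0356
```

Request:
carry_out:
  commands: [0.09,-0.048,-0.1,0,1,0.22,-0.12,0,0,1,0.33,-0.18,0,0,1,0.33,-0.18,0,0,1,0,0,0,0,1]

```text
time_s: 8.85
tcp_pos: [0.5922, -0.0978, 0.1299]
eef_rot: [180.0, 0.2, 151.5]
contact_force: [2.9, -1.5, 1.8]
gripper_width: 0.0356
```

```bash
python3 - <<'E'
from h import *
s=telemetry.get_state();print(s['contact_force'],s['tcp_pos'],s['moment'])
snap('wrist','w8'); print(gray_rows('w8',305,335))
T=s['tcp_pos']
for th in(28,30,32,36): print(th,[proj('w8',platept(T,-28.5,th,x,0,.005))[1].round(1) for x in(-.098,-.086,-.054)])
E
```

```text
[ 2.85173544 -1.4590702   1.77417611] [ 0.59216713 -0.09777781  0.12986162] [-0.52180719 -0.7941671  -0.05887897]
[(106, 17), (123, 22), (124, 37), (125, 29), (127, 23), (128, 14), (175, 14), (176, 12)]
28 [np.float64(103.0), np.float64(121.7), np.float64(174.3)]
30 [np.float64(107.3), np.float64(125.4), np.float64(176.8)]
32 [np.float64(111.5), np.float64(129.2), np.float64(179.3)]
36 [np.float64(120.2), np.float64(136.7), np.float64(184.5)]
```

Request:
carry_out:
  commands: [0,0,0.25,0,1,0,0,0.75,0,1,0,0,0.75,0,1,0,0,0,0,1]

```text
time_s: 9.3
tcp_pos: [0.5909, -0.0964, 0.2042]
eef_rot: [179.8, 0.3, 151.5]
contact_force: [0.9, 0.1, -3.0]
gripper_width: 0.0358
```

```bash
python3 - <<'E'
from h import *
s=telemetry.get_state();print(s['contact_force'],s['tcp_pos'],s['moment'],s['gripper_width'])
snap('wrist','w9'); print(gray_rows('w9',305,335)); snap('scene','s9'); snap('top','t9')
T=s['tcp_pos']
for th in(28,30,32,36): print(th,[proj('w9',platept(T,-28.5,th,x,0,.005))[1].round(1) for x in(-.098,-.086,-.054)])
# tube moved? compare scene/top around tube
a=cv2.imread('pics/t9.png')[130:250,290:375];b=cv2.imread('pics/s9.png')[140:265,230:350]
o=np.zeros((480,800,3),np.uint8);o[:480,:340]=cv2.resize(a,(340,480),interpolation=cv2.INTER_CUBIC);o[:480,340:800]=cv2.resize(b,(460,480),interpolation=cv2.INTER_CUBIC)
cv2.imwrite('pics/c9.png',o)
E
```

```text
[ 0.88031331  0.09249962 -2.9772178 ] [ 0.59092081 -0.09638076  0.20418094] [-0.04495134 -0.16041058  0.0151796 ] 0.0358322621325697
[(106, 12), (107, 13), (123, 15), (124, 40), (125, 40), (127, 48), (128, 30), (175, 10)]
28 [np.float64(102.6), np.float64(121.4), np.float64(174.1)]
30 [np.float64(106.9), np.float64(125.1), np.float64(176.6)]
32 [np.float64(111.2), np.float64(128.8), np.float64(179.1)]
36 [np.float64(119.8), np.float64(136.4), np.float64(184.3)]
```

View pics/c9.png

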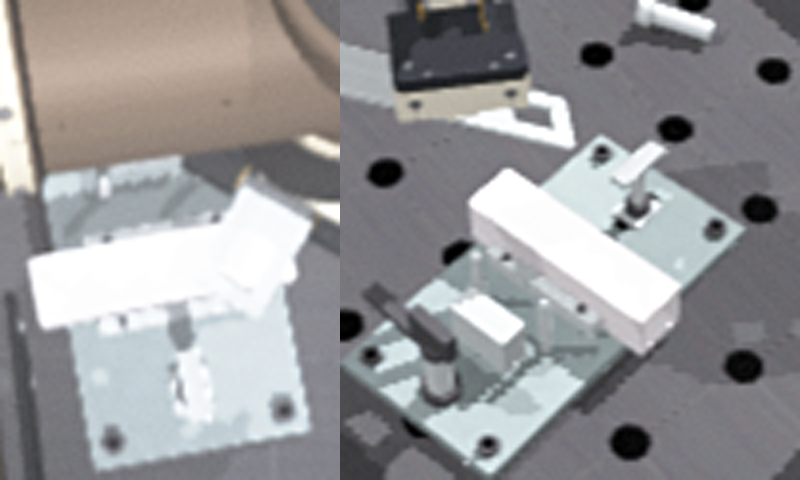

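Request:
carry_out:
  commands: [-0.2,0.14,0,1,1,-0.2,0.14,0,1,1,-0.2,0.14,0,1,1,-0.2,0.14,0,1,1,-0.2,0.14,0,1,1,-0.2,0.14,0,1,1,-0.2,0.14,0,1,1,-0.2,0.14,0,1,1]

```text
time_s: 10.25
tcp_pos: [0.5235, -0.0515, 0.1978]
eef_rot: [-180.0, -0.2, -176.4]
contact_force: [-0.4, 0.4, -2.0]
gripper_width: 0.0354
```

Request:
carry_out:
  commands: [-0.2,0.15,0,1,1,-0.17,0.14,0,1,1,0,0,0,0,1,0,0,0,0,1]

```text
time_s: 10.65
tcp_pos: [0.5097, -0.0401, 0.1986]
eef_rot: [-180.0, -0.1, -168.6]
contact_force: [-0.1, -0.5, -3.4]
gripper_width: 0.0355
```

```bash
python3 - <<'E'
from h import *
s=telemetry.get_state();print(s['contact_force'],s['tcp_pos'],s['eef_rot'],s['gripper_width'])
snap('wrist','w10'); s=telemetry.get_state();print(s['tcp_pos'],gray_rows('w10',305,335))
S=np.array([.4785,-.0466]);a=np.radians(11.4);
for fx,fy,z in((-.022,-.007,.067),(-.022,.007,.067),(.022,-.007,.067),(.022,.007,.067)): print(proj('w10',(*(S+[fx*np.cos(a)-fy*np.sin(a),fx*np.sin(a)+fy*np.cos(a)]),z)))
crop('w10',200,60,240,180,3,'c10')
E
```

```text
[-0.1453473  -0.54244743 -3.41160967] [ 0.50972732 -0.04005367  0.19856558] [-1.79996953e+02 -7.98808369e-02 -1.68612007e+02] 0.035511463674113695
[ 0.50998502 -0.04013049  0.19867909] [(105, 24), (106, 61), (107, 35), (123, 22), (124, 59), (125, 42), (127, 30), (128, 21)]
[310.14832192 133.81619214]
[327.98177217 133.81293094]
[310.56491433 188.56028862]
[327.6610629  188.55416182]
```

View pics/c10.png

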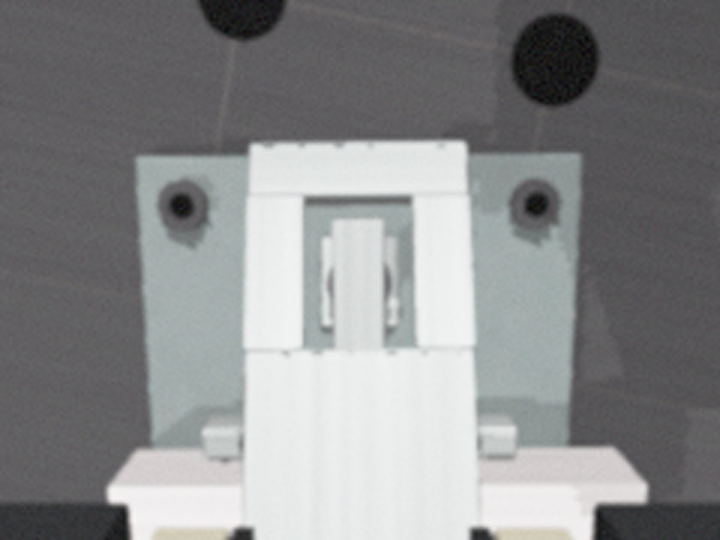

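Request:
carry_out:
  commands: [0,0,-0.5,0,1,0,0,-0.5,0,1,0,0,-0.4,0,1,0,0,-0.2,0,1,0,0,-0.15,0,1,0,0,0,0,1,0,0,0,0,1]

```text
time_s: 11.4
tcp_pos: [0.5106, -0.04, 0.1297]
eef_rot: [-180.0, 0.0, -168.5]
contact_force: [0.8, 0.2, -2.2]
gripper_width: 0.0356
```

```bash
python3 - <<'E'
from h import *
s=telemetry.get_state();print(s['contact_force'],s['tcp_pos'],s['moment'])
snap('wrist','w11');print(telemetry.get_state()['tcp_pos'],gray_rows('w11',305,335))
g=cv2.imread('pics/w11.png',0)[:240,318:322].mean(1); print(g[90:200].round().astype(int).tolist())
S=np.array([.4785,-.0466]);a=np.radians(11.4);
for fx,z in((-.022,.067),(-.022,.061),(.022,.067)): print(proj('w11',(*(S+[fx*np.cos(a),fx*np.sin(a)]),z)))
E
```

```text
[ 0.76325384  0.15612177 -2.15899731] [ 0.51061546 -0.04002171  0.1296749 ] [-0.04686465  0.02491429 -0.03442951]
[ 0.51070187 -0.03995711  0.1298895 ] [(105, 29), (106, 65), (107, 32), (123, 23), (124, 59), (125, 40), (127, 25), (137, 24)]
[96, 95, 94, 91, 94, 95, 94, 95, 94, 91, 94, 94, 94, 89, 84, 81, 113, 184, 217, 224, 226, 226, 225, 226, 227, 227, 229, 230, 229, 229, 230, 232, 233, 231, 210, 150, 109, 110, 136, 152, 154, 150, 152, 152, 153, 152, 151, 147, 184, 206, 202, 198, 198, 198, 198, 200, 198, 198, 198, 198, 198, 197, 197, 197, 198, 198, 198, 197, 196, 197, 197, 198, 196, 198, 196, 196, 196, 197, 196, 197, 196, 197, 196, 196, 196, 200, 216, 228, 235, 238, 238, 237, 236, 236, 237, 236, 237, 237, 236, 236, 236, 236, 236, 236, 236, 236, 236, 236, 236, 236]
[319.21675831 139.11760317]
[319.2310886  138.34840881]
[319.18853391 211.28385662]
```

Request:
carry_out:
  commands: [0,0,-0.125,0,1,0,0,0,0,1,0.08,0.016,0,0,1,0.12,0.024,0,0,1,0,0,0,0,1]

```text
time_s: 11.95
tcp_pos: [0.5192, -0.0382, 0.1244]
eef_rot: [-180.0, 0.0, -168.5]
contact_force: [-0.2, 0.1, -2.7]
gripper_width: 0.0361
```

Request:
carry_out:
  commands: [0.12,0.024,0,0,1,0.12,0.024,0,0,1,0,0,0,0,1]

```text
time_s: 12.25
tcp_pos: [0.5286, -0.0363, 0.1242]
eef_rot: [-180.0, 0.0, -168.5]
contact_force: [0.2, -0.3, -3.7]
gripper_width: 0.0357
```

```bash
python3 - <<'E'
from h import *
snap('wrist','w12');s=telemetry.get_state();print(s['tcp_pos'],s['contact_force'],s['moment'],gray_rows('w12',305,335))
snap('scene','s12')
a=cv2.imread('pics/w12.png')[70:240,220:420]; p=proj('s12',(.5,-.04,.06)).astype(int)
b=cv2.imread('pics/s12.png')[p[1]-50:p[1]+50,p[0]-60:p[0]+60]
cv2.imwrite('pics/c12.png',np.hstack([cv2.resize(a,(400,340),interpolation=cv2.INTER_CUBIC),cv2.resize(b,(400,340),interpolation=cv2.INTER_CUBIC)]))
E
```

```text
[ 0.52810819 -0.03642591  0.12408963] [ 0.03411735 -0.7366023  -2.56531367] [-0.034879    0.05374232 -0.02914847] [(81, 30), (82, 26), (104, 15), (105, 16), (124, 9), (175, 27), (176, 19), (177, 9)]
```

View pics/c12.png

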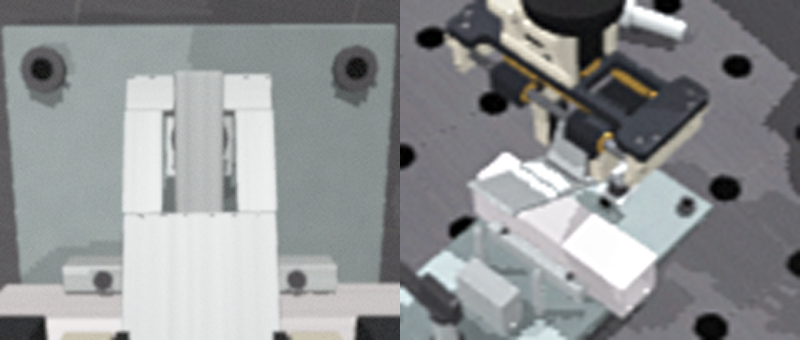

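Request:
carry_out:
  commands: [0.04,0.008,0,0,1,0.04,0.008,0,0,1,0,0,0,0,1,0,0,0,0,1]
  grip_force: 18

```text
time_s: 12.75
tcp_pos: [0.531, -0.0358, 0.1242]
eef_rot: [180.0, -0.0, -168.5]
contact_force: [-0.8, -0.5, -3.6]
gripper_width: 0.0356
```

Request:
carry_out:
  commands: [0,0,0,0,1,0,0,0,0,1,0,0,0,0,1]
  grip_force: 12

```text
time_s: 13.05
tcp_pos: [0.5309, -0.0359, 0.1242]
eef_rot: [-180.0, -0.0, -168.5]
contact_force: [0.5, -0.5, -3.0]
gripper_width: 0.0358
```

```bash
cat >> h.py <<'E'
def tilt(tag, yaw=11.45):
    """fit plate pitch from side-strip brightness edges either side of the eye; prints nose/eye rows vs tilt"""
    snap('wrist',tag); s=telemetry.get_state(); T=s['tcp_pos']
    print('t',round(s['time_s'],2),'tcp',T.round(4),'f',s['contact_force'].round(1),'m',s['moment'].round(2),'w',round(s['gripper_width'],4))
    g=cv2.imread(f'pics/{tag}.png',0)[:235].astype(float)
    for u0,u1 in((287,297),(342,352),(302,308),(331,337)):
        d=np.abs(np.diff(g[:,u0:u1].mean(1))); i=np.argsort(d)[::-1][:5]; print((u0,u1),sorted((int(k),round(float(d[k]))) for k in i))
    for th in range(0,36,5): print(th,[float(proj(tag,platept(T,yaw,th,x,0,.005))[1].round(1)) for x in(-.098,-.086,-.054)])
E
python3 -c "
from h import *
tilt('w13')"
```

```text
t 13.1 tcp [ 0.5309 -0.0359  0.1242] f [ 0.2  0.3 -3.4] m [-0.01  0.04 -0.05] w 0.0359
(287, 297) [(77, 18), (78, 45), (79, 21), (107, 17), (108, 17)]
(342, 352) [(77, 18), (78, 35), (105, 16), (106, 42), (107, 22)]
(302, 308) [(78, 45), (124, 47), (127, 34), (175, 44), (176, 45)]
(331, 337) [(78, 37), (106, 36), (124, 42), (127, 32), (175, 56)]
0 [47.5, 76.0, 146.6]
5 [56.5, 83.0, 150.3]
10 [66.0, 90.6, 154.7]
15 [76.0, 98.8, 159.6]
20 [86.2, 107.4, 164.9]
25 [96.7, 116.3, 170.7]
30 [107.4, 125.5, 176.8]
35 [118.1, 134.9, 183.2]
```

Request:
carry_out:
  commands: [0,0,0,0,1,0,0,0,0,1,0,0,0,0,1]
  grip_force: 8

```text
time_s: 13.4
tcp_pos: [0.531, -0.0358, 0.1242]
eef_rot: [180.0, 0.0, -168.5]
contact_force: [-0.2, -0.7, -3.3]
gripper_width: 0.036
```

```bash
python3 -c "
from h import *
tilt('w14')" | head -5
```

```text
t 13.45 tcp [ 0.531  -0.0359  0.1242] f [-0.  -0.3 -3.8] m [-0.01  0.05 -0.01] w 0.0358
(287, 297) [(77, 19), (78, 45), (79, 20), (107, 18), (108, 16)]
(342, 352) [(77, 18), (78, 34), (105, 17), (106, 43), (107, 21)]
(302, 308) [(78, 43), (124, 48), (127, 34), (175, 41), (176, 45)]
(331, 337) [(78, 38), (106, 36), (124, 41), (127, 34), (175, 52)]
```

Request:
carry_out:
  commands: [0,0,0,0,1,0,0,0,0,1]
  grip_force: 6

```text
time_s: 13.65
tcp_pos: [0.531, -0.0358, 0.1242]
eef_rot: [180.0, 0.0, -168.5]
contact_force: [-0.8, -0.1, -3.6]
gripper_width: 0.036
```

```bash
python3 -c "
from h import *
tilt('w15')" | head -5
```

```text
t 13.7 tcp [ 0.5309 -0.0359  0.1242] f [-0.3  0.5 -3.6] m [0.05 0.03 0.02] w 0.0356
(287, 297) [(77, 20), (78, 44), (79, 19), (106, 21), (175, 17)]
(342, 352) [(78, 35), (105, 17), (106, 40), (107, 21), (174, 18)]
(302, 308) [(78, 44), (124, 47), (127, 41), (175, 51), (176, 36)]
(331, 337) [(78, 39), (106, 36), (123, 34), (124, 44), (175, 49)]
```

Request:
carry_out:
  commands: [0.085,0.017,-0.065,0,1,0.085,0.017,-0.065,0,1,0,0,0,0,1]

```text
time_s: 14.0
tcp_pos: [0.5379, -0.0344, 0.1183]
eef_rot: [-180.0, -0.1, -168.5]
contact_force: [-0.7, 0.4, -3.9]
gripper_width: 0.036
```

```bash
python3 -c "
from h import *
tilt('w16')" | head -5
```

```text
t 14.05 tcp [ 0.5379 -0.0345  0.1185] f [ 0.5  0.7 -3.9] m [-0.04  0.11  0.  ] w 0.0355
(287, 297) [(65, 14), (66, 37), (67, 25), (96, 25), (97, 26)]
(342, 352) [(65, 17), (66, 36), (95, 18), (96, 43), (97, 23)]
(302, 308) [(66, 41), (115, 42), (118, 42), (169, 42), (170, 47)]
(331, 337) [(66, 41), (96, 35), (115, 43), (116, 31), (169, 71)]
```

Request:
carry_out:
  commands: [0.065,0.013,-0.078,0,1,0.065,0.013,-0.078,0,1,0,0,0,0,1]

```text
time_s: 14.35
tcp_pos: [0.5432, -0.0334, 0.1122]
eef_rot: [-180.0, -0.0, -168.5]
contact_force: [-1.2, -0.3, -3.6]
gripper_width: 0.036
```

```bash
python3 -c "
from h import *
tilt('w17')" | head -5
```

```text
t 14.4 tcp [ 0.5431 -0.0334  0.1124] f [ 0.5  0.4 -3.5] m [-0.04  0.05 -0.01] w 0.036
(287, 297) [(56, 35), (57, 27), (85, 23), (86, 28), (105, 17)]
(342, 352) [(55, 14), (56, 39), (57, 15), (85, 43), (86, 28)]
(302, 308) [(56, 41), (105, 27), (106, 32), (163, 52), (164, 34)]
(331, 337) [(56, 38), (106, 36), (162, 32), (163, 68), (164, 29)]
```

Request:
carry_out:
  commands: [0.058,0.012,-0.08,0,1,0.058,0.012,-0.08,0,1,0,0,0,0,1]

```text
time_s: 14.7
tcp_pos: [0.5477, -0.0324, 0.1058]
eef_rot: [180.0, -0.0, -168.5]
contact_force: [-0.2, 0.6, -3.2]
gripper_width: 0.036
```

```bash
python3 -c "
from h import *
tilt('w18')" | head -5
```

```text
t 14.75 tcp [ 0.5477 -0.0324  0.1061] f [ 0.8 -0.8 -3.7] m [-0.02  0.01 -0.03] w 0.0358
(287, 297) [(47, 38), (48, 22), (75, 24), (98, 20), (157, 21)]
(342, 352) [(46, 22), (47, 26), (75, 40), (76, 22), (96, 20)]
(302, 308) [(47, 36), (97, 25), (132, 28), (158, 56), (159, 30)]
(331, 337) [(47, 31), (97, 30), (99, 23), (158, 53), (159, 35)]
```

Request:
carry_out:
  commands: [0.05,0.01,-0.085,0,1,0.05,0.01,-0.085,0,1,0,0,0,0,1]

```text
time_s: 15.05
tcp_pos: [0.5516, -0.0317, 0.099]
eef_rot: [180.0, -0.0, -168.5]
contact_force: [0.8, 0.3, -2.2]
gripper_width: 0.0357
```

```bash
python3 -c "
from h import *
tilt('w19')" | head -5
```

```text
t 15.1 tcp [ 0.5517 -0.0316  0.0992] f [ 0.5 -0.2 -3.6] m [-0.03  0.1   0.01] w 0.036
(287, 297) [(37, 26), (38, 32), (65, 18), (88, 20), (90, 18)]
(342, 352) [(37, 32), (38, 26), (65, 44), (66, 20), (88, 21)]
(302, 308) [(37, 25), (38, 33), (126, 24), (152, 22), (153, 47)]
(331, 337) [(37, 29), (38, 29), (89, 24), (91, 23), (153, 42)]
```

Request:
carry_out:
  commands: [0.042,0.008,-0.089,0,1,0.042,0.008,-0.089,0,1,0,0,0,0,1]

```text
time_s: 15.4
tcp_pos: [0.555, -0.031, 0.0918]
eef_rot: [180.0, -0.0, -168.5]
contact_force: [-0.2, -0.1, -4.7]
gripper_width: 0.0361
```

```bash
python3 -c "
from h import *
tilt('w20')" | head -5
```

```text
t 15.45 tcp [ 0.555  -0.031   0.0921] f [-1.  -0.2 -3.8] m [-0.07  0.22 -0.07] w 0.0362
(287, 297) [(29, 38), (56, 29), (57, 20), (81, 21), (83, 22)]
(342, 352) [(28, 24), (29, 32), (56, 36), (57, 24), (81, 22)]
(302, 308) [(29, 36), (121, 20), (140, 18), (148, 30), (149, 33)]
(331, 337) [(28, 24), (29, 32), (140, 20), (148, 17), (149, 19)]
```

Request:
carry_out:
  commands: [0.025,0.005,-0.08,0,1,0.02,0.004,-0.08,0,1,0,0,0,0,1]

```text
time_s: 15.75
tcp_pos: [0.5574, -0.0306, 0.0864]
eef_rot: [-180.0, 0.1, -168.5]
contact_force: [0.2, -0.2, -0.4]
gripper_width: 0.036
```

```bash
python3 -c "
from h import *
tilt('w21')" | head -5
```

```text
t 15.8 tcp [ 0.5574 -0.0306  0.0864] f [-0.3 -0.5 -0.5] m [0.03 0.09 0.04] w 0.0361
(287, 297) [(21, 32), (22, 26), (48, 28), (232, 31), (233, 28)]
(342, 352) [(21, 34), (22, 25), (48, 32), (232, 34), (233, 23)]
(302, 308) [(21, 30), (22, 27), (145, 39), (232, 33), (233, 24)]
(331, 337) [(21, 33), (22, 24), (144, 22), (232, 35), (233, 26)]
```

Request:
carry_out:
  commands: [0,0,-0.025,0,1,0,0,-0.025,0,1,0,0,0,0,1]

```text
time_s: 16.1
tcp_pos: [0.5578, -0.0305, 0.0853]
eef_rot: [-180.0, 0.1, -168.5]
contact_force: [-1.3, 1.8, 6.3]
gripper_width: 0.0358
```

```bash
python3 -c "
from h import *
tilt('w22')" | head -6
```

```text
t 16.15 tcp [ 0.5578 -0.0305  0.0852] f [-3.   1.3  6.7] m [0.25 0.72 0.04] w 0.0358
(287, 297) [(20, 39), (46, 22), (73, 22), (75, 21), (232, 31)]
(342, 352) [(20, 32), (46, 27), (73, 24), (231, 24), (232, 35)]
(302, 308) [(20, 36), (143, 21), (144, 37), (231, 27), (232, 35)]
(331, 337) [(19, 23), (20, 32), (144, 26), (231, 25), (232, 38)]
0 [47.1, 75.7, 146.4]
```

Request:
carry_out:
  commands: [0,0,0.03,0,1,0,0,0,0,-0.4,0,0,0,0,-0.4,0,0,0,0,-0.4,0,0,0,0,-0.4]

```text
time_s: 16.65
tcp_pos: [0.5568, -0.0307, 0.0852]
eef_rot: [-180.0, -0.0, -168.5]
contact_force: [-0.6, 1.1, 0.3]
gripper_width: 0.0597
```

Request:
carry_out:
  commands: [0,0,0.4,0,-0.4,0,0,1,0,-0.4,0,0,1,0,-0.4,0,0,0,0,-0.4]

```text
time_s: 17.05
tcp_pos: [0.56, -0.0304, 0.187]
eef_rot: [-180.0, 0.5, -168.5]
contact_force: [-0.0, -0.1, -0.8]
gripper_width: 0.0617
```

```bash
python3 - <<'E'
from h import *
tilt('w23')
S=np.array([.4785,-.0466]);a=np.radians(11.4); u=np.array([np.cos(a),np.sin(a)])
pr=lambda tag,fx,z: proj(tag,(*(S+fx*u),z)).round(1)
print('nose@81',pr('w23',-.017,.057),'eye rear@81',pr('w23',.027,.057),'lug top near edge',pr('w23',.075,.091),'head tip',pr('w23',-.022,.067),pr('w23',.022,.067))
E
```

```text
t 17.1 tcp [ 0.5585 -0.0303  0.1843] f [-0.2  0.8 -0.4] m [0.01 0.   0.03] w 0.0614
(287, 297) [(46, 33), (47, 27), (157, 22), (159, 24), (211, 30)]
(342, 352) [(46, 32), (47, 20), (66, 24), (84, 16), (211, 18)]
(302, 308) [(46, 32), (47, 29), (183, 35), (184, 43), (187, 33)]
(331, 337) [(46, 38), (183, 29), (184, 34), (187, 34), (188, 31)]
0 [44.1, 72.4, 142.6]
5 [53.0, 79.4, 146.3]
10 [62.5, 87.0, 150.6]
15 [72.4, 95.1, 155.5]
20 [82.6, 103.7, 160.8]
25 [93.1, 112.6, 166.5]
30 [103.7, 121.7, 172.6]
35 [114.4, 131.1, 179.0]
nose@81 [320.1  68.7] eye rear@81 [319.9 129.3] lug top near edge [319.8 200.6] head tip [320.1  59.4] [319.9 123.2]
```

Request:
carry_out:
  commands: [0.38,0.077,0.05,1,-0.4,0.38,0.077,0.05,1,-0.4,0.38,0.077,0.05,1,-0.4,0.38,0.077,0.05,1,-0.4,0.38,0.077,0.05,1,-0.4,0.38,0.077,0.05,1,-0.4,0.38,0.077,0.05,1,-0.4,0.38,0.077,0.05,1,-0.4]

```text
time_s: 17.9
tcp_pos: [0.6785, -0.006, 0.1959]
eef_rot: [179.9, -0.1, -136.4]
contact_force: [-0.2, 1.2, -0.9]
gripper_width: 0.0614
```

Request:
carry_out:
  commands: [0,0,0,1,-0.4,0,0,0,1,-0.4,0,0,0,1,-0.4,0,0,0,1,-0.4,0,0,0,1,-0.4,0,0,0,1,-0.4,0,0,0,1,-0.4,0,0,0,1,-0.4]

```text
time_s: 18.7
tcp_pos: [0.6779, -0.0061, 0.1958]
eef_rot: [179.9, -0.0, -104.4]
contact_force: [-0.6, -0.4, 0.4]
gripper_width: 0.0609
```

Request:
carry_out:
  commands: [0,0,0,1,-0.4,0,0,0,1,-0.4,0,0,0,1,-0.4,0,0,0,1,-0.4,0,0,0,0,-0.4,0,0,0,0,-0.4]

```text
time_s: 19.3
tcp_pos: [0.678, -0.0061, 0.1963]
eef_rot: [179.9, -0.0, -88.7]
contact_force: [-0.4, -0.7, 0.8]
gripper_width: 0.0614
```

```bash
python3 - <<'E'
from h import *
s=telemetry.get_state();print(s['tcp_pos'],s['eef_rot'],s['joints'].round(0))
snap('wrist','w24');snap('scene','s24');snap('top','t24')
print('pivot pred',proj('w24',(.6799,-.0059,.091)))
for f,z in((.2055,.091),(.0805,.091),(-.017,.057),(.175,.057)): print(f,proj('s24',(.4785+f*.98,-.0466+f*.198,z)))
def R_(f,w,h): return cv2.resize(f,(w,h),interpolation=cv2.INTER_CUBIC)
a=R_(cv2.imread('pics/w24.png')[100:250,200:440],400,250);b=R_(cv2.imread('pics/w23.png')[30:240,220:420],315,331)
c=R_(cv2.imread('pics/s24.png')[130:265,225:345],400,450)
o=np.zeros((600,800,3),np.uint8);o[:250,:400]=a;o[260:591,:315]=b;o[:450,400:]=c;cv2.imwrite('pics/c24.png',o)
E
```

```text
[ 0.67803747 -0.00607937  0.19632831] [ 1.79927900e+02 -9.54225589e-03 -8.86577854e+01] [ 16.  23.  -3.  -0. -64. -15.]
pivot pred [316.68379823 207.93446152]
0.2055 [253.16360279 224.05427154]
0.0805 [287.03094116 194.25906075]
-0.017 [311.08152178 181.188956  ]
0.175 [262.69504473 224.37591769]
```

View pics/c24.png

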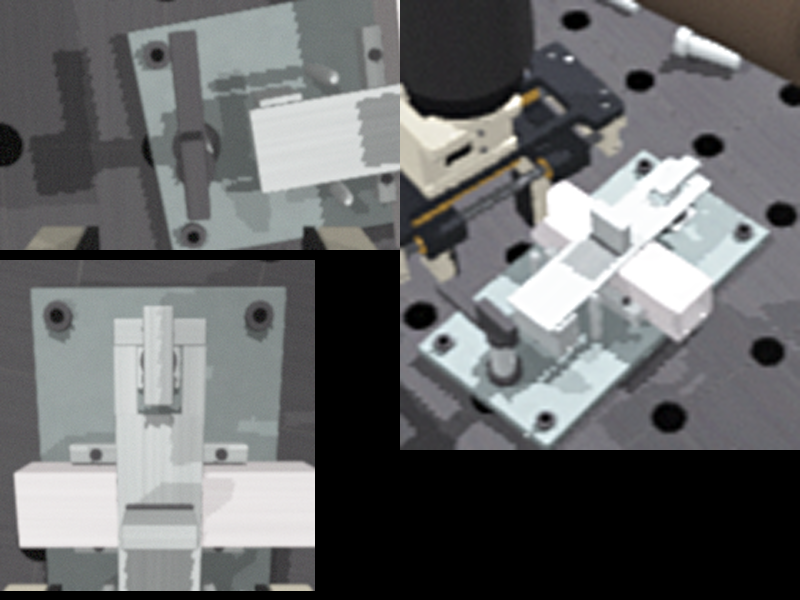

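```bash
python3 - <<'E'
from h import *
P=lambda u,v,z: back('w24',(200+u*.6,100+v*.6),z)
y=lambda d: np.degrees(np.arctan2(d[1],d[0]))
for a,b,z in(((178,130),(170,33),.068),((203,130),(195,30),.068),((187,218),(178,147),.091),((210,218),(203,140),.091)):
    d=P(*b,z)-P(*a,z); print(y(d),np.linalg.norm(d))
print('rib c',P(194,177,.091),'arm tip',P(183,31,.068), 'tail end',[P(250,105,.057),P(262,192,.057)])
E
```

```text
-84.59691787950774 0.04546711086555916
-84.07307309544896 0.04684424406722095
-82.17746796011085 0.03354707769995127
-83.55116370732351 0.03664422526270566
rib c [ 0.68014073 -0.0072462   0.091     ] arm tip [ 0.68672846 -0.07038111  0.068     ] tail end [array([ 0.65328771, -0.03537382,  0.057     ]), array([0.64498062, 0.00957212, 0.057     ])]
```

Request:
carry_out:
  commands: [0.025,0,-0.5,1,-0.2,0,0,-0.8,0.12,-0.2,0,0,-0.8,0,-0.2,0,0,-0.4,0,-0.2,0,0,-0.09,0,-0.2,0,0,0,0,0]
  grip_force: 5

```text
time_s: 20.05
tcp_pos: [0.6794, -0.0061, 0.0934]
eef_rot: [180.0, -0.0, -84.1]
contact_force: [0.5, -0.2, 0.3]
gripper_width: 0.049
```

Request:
carry_out:
  commands: [0,0,0,0,0.5,0,0,0,0,1,0,0,0,0,1,0,0,0,0,1,0,0,0,0,1,0,0,0,0,1,0,0,0,0,1]

```text
time_s: 20.75
tcp_pos: [0.6805, -0.0059, 0.0943]
eef_rot: [-179.9, -0.0, -84.0]
contact_force: [3.9, 0.2, 0.7]
gripper_width: 0.0111
```

Request:
carry_out:
  commands: [0.02,0,0,0,1,0,0,0,-0.6,1,0,0,0,-1,1,0,0,0,-1,1,0,0,0,-1,1,0,0,0,-1,1,0,0,0,-1,1,0,0,0,-1,1]

```text
time_s: 21.55
tcp_pos: [0.6803, -0.0059, 0.0942]
eef_rot: [-180.0, 0.0, -110.6]
contact_force: [1.2, 0.8, 4.6]
gripper_width: 0.0108
```

Request:
carry_out:
  commands: [0,0,0,-1,1,0,0,0,-1,1,0,0,0,-1,1,0,0,0,-1,1,0,0,0,-1,1,0,0,0,-1,1,0,0,0,-1,1,0,0,0,-1,1]

```text
time_s: 22.35
tcp_pos: [0.6802, -0.0058, 0.0942]
eef_rot: [180.0, 0.0, -142.6]
contact_force: [1.2, 2.1, 4.8]
gripper_width: 0.0112
```

Request:
carry_out:
  commands: [0,0,0,-1,1,0,0,0,-1,1,0,0,0,-1,1,0,0,0,-1,1,0,0,0,-1,1,0,0,0,-1,1,0,0,0,-0.7,1,0,0,0,0,1]

```text
time_s: 23.15
tcp_pos: [0.6801, -0.0056, 0.0942]
eef_rot: [180.0, 0.0, -169.3]
contact_force: [0.4, 1.9, 6.3]
gripper_width: 0.0108
```

```bash
python3 - <<'E'
from h import *
s=telemetry.get_state();print(s['tcp_pos'],s['eef_rot'],s['contact_force'],s['moment'],s['gripper_width'])
E
```

```text
[ 0.68011557 -0.00560127  0.09421651] [ 1.79980565e+02  1.63565219e-02 -1.69285060e+02] [0.4342528  1.94011986 6.27111517] [0.91525397 0.16123888 0.00455476] 0.010830975363130702
```

Request:
carry_out:
  commands: [0,0,0,0,0.6,0,0,0,0,0.3,0,0,0,0,0.1,0,0,0.1,0,0,0,0,0.4,0,0,0,0,1,0,0,0,0,1,0,0,0,0,1,0,0]

```text
time_s: 23.95
tcp_pos: [0.6798, -0.0063, 0.2352]
eef_rot: [-180.0, -0.0, -169.2]
contact_force: [0.4, 0.1, 0.5]
gripper_width: 0.0436
```

Request:
carry_out:
  commands: [0.3,-0.9,0.2,0,0,0,-1,0,0,0,0,-1,0,0,0,0,-1,0,0,0,0,0,0,0,0,0,0,0,0,0]

```text
time_s: 24.55
tcp_pos: [0.6918, -0.1633, 0.2415]
eef_rot: [180.0, -0.0, -169.4]
contact_force: [0.3, 0.5, 1.1]
gripper_width: 0.0437
```

```bash
python3 - <<'E'
from h import *
s=telemetry.get_state();print(s['tcp_pos'],s['contact_force'],s['gripper_width'])
snap('top','t30'); snap('scene','s30')
S=np.array([.4785,-.0466]);a=np.radians(11.4);M=np.array([[np.cos(a),-np.sin(a)],[np.sin(a),np.cos(a)]])
# rectify the scene and top views into fixture x-y planes at the button arm's top (68 mm): 1 px = 1 mm, x 120..220 from stud, y -80..80
for cam,tag in(('scene','s30'),('scene','s24'),('top','t30')):
    d=np.load(f'pics/{tag}.npz');f=cv2.imread(f'pics/{tag}.png',0)
    X,Y=np.meshgrid(np.arange(110,225,5),np.arange(-80,81,10)); px=np.array([[proj(tag,(*(S+M@[x/1e3,y/1e3]),.068)) for x in X[0]] for y in Y[:,0]],np.float32)
    print(tag,'rows y=-80..80, cols x=110..220'); print(cv2.remap(f,px[...,0],px[...,1],cv2.INTER_LINEAR))
# bystanders: difference of first and last top picture
D=cv2.absdiff(cv2.imread('pics/top0.png',0),cv2.imread('pics/t30.png',0))
for n,(u0,v0,u1,v1) in dict(magnet=(180,185,230,235),flat=(190,250,222,338),offcut=(236,268,270,300),bolt=(378,275,408,297),gusset=(425,268,475,318),hammer=(355,90,472,145)).items(): print(n,D[v0:v1,u0:u1].mean().round(1),np.percentile(D[v0:v1,u0:u1],98))
E
```

```text
[ 0.69178269 -0.16333254  0.24147643] [0.28836902 0.51165039 1.10574736] 0.04370776172731606
s30 rows y=-80..80, cols x=110..220
[[122 121 121 119 121 126 119 118 121 119 120 118 120 121 119 123 122 123
  123 122 120 122 123]
 [122 122 125 122 119 123 121 118 120 120 121 118 119 120 119 121 121 123
  123 121 122 120 124]
 [138 123 122 124 120 123 123 121 120 122 120 120 121 121 120 120 120 125
  122 122 122 126  79]
 [177 169 121 107 114  94  77  75 117 123 121 119 119 120 122 120 120 122
  122 121 113 124  90]
 [177 179 181 122  38  11  17  25  27 110 116 127 123 124 121 124 122 128
  127 121 121 121 127]
 [176 178 177 130 150 214 157 152 153 152 150 207 227 226 223 222 225 224
  224 224 225 224 225]
 [174 169 157 161 146 137 154 166 154 145 148 211 222 219 217 205 202 213
  219 218 209 218 226]
 [173 180 179 210 254 253 255 255 255 255 255 255 255 233 111 116 115 114
  114 114 112  68 180]
 [163 162 157 241 250 254 190 115 114 114 115 115 118 120 106  58  51  50
   51  52  51  50  56]
 [163 163 161 188 245 247 238 138 102 116 114 147 110 125 109 115 118 103
  106  82  64 100 167]
 
[... 3462 characters left out ...]
 127]
 [129 129 127 127 128 127 127 129 128 127 126 126 127 126 126 125 125 125
  124 123 124 124 126]
 [130 129 130 129 126 128 128 126 128 128 127 127 126 126 126 125 125 125
  125 124 123 125 125]
 [129 129 128 129 129 129 128 128 128 126 129 128 128 127 126 127 128 125
  125 127 127 124 125]
 [128 128 126 129 127 127 127 127 128 127 127 126 127 127 128 127 129 127
  126 126 126 127 125]
 [129 128 127 128 126 128 127 126 128 127 128 127 128 126 129 126 127 127
  127 125 125 125 126]
 [130 127 127 129 125 129 129 127 128 127 128 128 126 127 126 127 128 126
  125 125 125 125 126]]
magnet 15.3 57.0
flat 11.2 31.699999999999818
offcut 58.3 145.0
bolt 6.0 12.0
gusset 5.0 13.0
hammer 30.4 126.0
```

```bash
python3 - <<'E'
from h import *
S=np.array([.4785,-.0466]);a=np.radians(11.4);M=np.array([[np.cos(a),-np.sin(a)],[np.sin(a),np.cos(a)]])
f=cv2.imread('pics/s30.png',0); ys=np.arange(-14,15.1,1); c=[]; xs=(144,148,152,156,160,164)
for x in xs:
    p=np.array([[proj('s30',(*(S+M@[x/1e3,y/1e3]),.068)) for y in ys]],np.float32); g=cv2.remap(f,p[...,0],p[...,1],cv2.INTER_LINEAR)[0]
    k=ys[g<170]; c.append((k.min()+k.max())/2); print(x,k.min(),k.max())
print('arm angle deg',np.degrees(np.arctan(np.polyfit(xs,c,1)[0])))
A=cv2.imread('pics/scene0.png',0);D=cv2.absdiff(A,cv2.imread('pics/s30.png',0))
for n,p in dict(hammer=(180,195),offcut=(398,213),magnet=(382,288),flat=(436,243),gusset=(291,119),bolt=(317,145)).items(): print(n,np.median(D[p[1]-12:p[1]+13,p[0]-15:p[0]+16]),np.percentile(D[p[1]-12:p[1]+13,p[0]-15:p[0]+16],98))
t=telemetry.get_state();print(t['time_s'],t['contact_force'])
E
```

```text
144 -3.0 10.0
148 -3.0 11.0
152 -3.0 11.0
156 -4.0 11.0
160 -4.0 11.0
164 -4.0 10.0
arm angle deg -1.8410162069244818
hammer 2.0 49.039999999999964
offcut 2.0 35.51999999999998
magnet 2.0 77.0
flat 4.0 43.0
gusset 1.0 5.0
bolt 2.0 5.0
24.65 [0.00580258 0.45852151 0.34374548]
```

```bash
python3 -c "
from h import *
print(r.close_job(), telemetry.get_state()['time_s'])"
```

```text
the job is handed in; nothing more can be done
the job is handed in; nothing more can be done
```

The fixture is closed: the latch plate lies level on the tube, hooked under the stud head, and the turn button is swung home over its tail. The job was handed in at about 24.7 s with the gripper empty and clear of everything.

**How it went**
- **Tilt:** I gripped the plate by its lug, put its nose under the head's +x tip, and raised the lug until the plate was about 29.5° nose-down in the grip.
- **Hooking on:** I lowered the eye past the head's -x tip, slid it under the head to the stem, and brought the plate level against the stem. I then set it on the tube and let go.
- **Button:** I turned it from about 85° to its home position by the thumb rib, then released it.

**Last checks**
- **Plate:** The tail ends about 99 mm from the tube centre in fixture x, roughly 35 mm under the arm. In the last picture it appears to run between the guide pins.
- **Button:** The tool stood at about -0.8° when I released it. A coarse reading of the arm in the scene picture gave -1.8°, close to the stop at -1.7°, so the two differ by about 1°.
- **Forces:** In the readings at the end of each move, contact was mostly a few N. The largest was about 10 N above the hanging weight, when I set the plate on the tube.
- **Tube contact:** While I backed the tilted plate away, its nose brushed the tube with about 3 N sideways and 5 N upward. I lifted off at once. The tube's corners in the top picture matched their first position to within a pixel.
- **Other things on the table:** The scene pictures before and after match apart from local changes that look like shadow. The top-view comparison was inconclusive for the offcut and hammer, because the arm blocked the view. I never went near either.

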